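# Hold a lens barrel in the V-block of the test rail

## Robot

A 6-joint arm with a two-finger parallel gripper is mounted at the origin on the work surface. World frame = base frame: x ahead of the robot, y to its left, z up, the work surface at z = 0. Lengths are in m, angles in rad, forces in N, time in s.
With the tool pointing down it reaches from about 0.35 to 0.775 m from the base axis. Payload 7.3 kg.
Tool frame: the origin (TCP) lies at the very end of the fingers, on their centre line; the grasp point (between the pads) lies 19 mm behind it; z points along the fingers, y is the line along which they close (so a half turn about z gives the same grasp; the last joint's range is limited). The gripper opens to 92 mm and grips with 3 to 60 N. Pads are 19 mm wide; open, the fingers measure 130 mm over their backs; the gripper's body (75 mm by 190 mm) begins 47 mm behind the grasp point.
Start: joints at [0.992, 0.342, 1.524, -0, 1.275, -0.146], TCP at [0.22, 0.477, 0.192] pointing down, gripper open.
Joint ranges: [-2.53, 2.53], [-0.77, 2.02], [0.04, 2.7], [-1, 4.14], [0.28, 2.66], [-3.11, 3.11]. Speed limits (rad/s): [2.57, 2.57, 3.14, 3.14, 3.14, 3.14].

## Interface

Orientations are given as [roll, pitch, yaw] about the fixed x, y, z axes, in that order (R = Rz(yaw) Ry(pitch) Rx(roll)).
In Python, from cell import * gives the robot as it stands.
- The arm moves only by the tool step_arm, never from a script. Its argument "commands" is a list of rows, each a list of 7 numbers: the opening, from 0 (shut) to 1 (fully open), then the shift along the world's x, y, z in cm, then the turn, a rotation vector about the world's x, y, z in rad. A call has 1 to 5 rows; each row is the pose to reach, as a shift and turn from the pose commanded when the call began; what a row does not reach only later rows make up. A row lasts 1/12 s, in which the tool goes at most 41.7 mm and 7.16 degrees, less where a joint would pass 70% of its speed; a pose out of reach is approached as far as the arm can. A call with a gripper value outside its range is refused whole. The fingers move at their own pace and stop on an object; "grip_force" is the grip in N (left out, the last holds). Time passes only in rows, so rows that repeat a pose let the fingers close. It gives the time, the measured TCP pose, the force, the opening and the grip force at its end, in the units of the state.
- observe(): the state, without advancing time (a new reading comes with each control period).
- read_camera(name): name is "scene" or "top" or "wrist"; returns the picture (420x560x3 uint8, red, green, blue); there is no depth.
- camera_model(name): a dict with "vfov" (degrees; the focal length in pixels is half the picture's height over the tangent of half this angle, whatever the lens; pixels are square), "cx", "cy" (the principal point, pixels), "k1" (the pictures are not rectified: a ray, as slopes to the right and down, at radius r is drawn at 1 + k1 r^2 times it, then the intrinsics apply), "world_to_cam" (4x4, takes a point from world to camera coordinates). Camera axes: x right, y up, looking along -z (the intrinsics and any distortion apply to the point x, -y, -z); pixel columns grow to the right and rows downward; lengths in m; the calibration is good to about 2 mm. A picture is of the moment at which its call begins: read the wrist's pose just before it. camera_model takes no time and is no camera call; for the wrist camera it gives the pose at the moment of the call.
- hand_in(): hands the job in; it is judged then, once.
The state is a dict: "time": time; "qpos": joint angles; "qvel": joint speeds; "joint_efforts": joint torques, N m; "tool_pos": TCP position; "tool_rot": TCP orientation; "contact_force": force on the tool from outside, world axes, zero at the start; "torque": the same for the moment, N m; "opening": finger opening in m; "grip_force": force on a finger pad.
Only numpy, scipy, OpenCV 4.12 (cv2) and the standard library are available. Lean on these libraries where they do the work, as an engineer would, in place of code of your own. Each camera call takes 0.05 s, during which the arm holds its last target. There are 200 camera calls.

## Task

Lift the blue-banded lens barrel up and off its drying peg and lay it in the steel V-block of the lens test rail, centred over the two V jaws with its glass end towards the lamp. Press it firmly down (about 15 N, never over 50 N) so that it bears on both faces of the V, and finish while still holding it pressed there for the camera reading. Leave the other two barrels hanging, do not drop the blue one, and leave everything else where it is.

Things in the scene. Friction and masses are not known exactly. Their poses are not given: they have to be found in the camera images.
- barrel_blue: the lens barrel to test: rigid black tube, 34 mm outside diameter, 130 mm long, about 0.16 kg, blue band near its glass end. Origin on the axis at mid-length (also its centre of mass); x axis along the tube towards the glass end. At the start it hangs over a rack peg, glass end 20 degrees up; it comes off along its own x axis, after 80 mm or more
- barrel_blue_glass (a point): centre of the blue barrel's glass end face, 65 mm from its origin
- barrel_blue_mouth (a point): centre of the blue barrel's open mouth, 65 mm from its origin on the other side; the bore is 26 mm in diameter and 95 mm deep and the peg is inside it at the start, the mouth about 10 mm off the rack's board
- barrel_green: same barrel with a green band, hanging on another peg; must stay hanging. Same origin and axes as the blue one
- barrel_yellow: same barrel with a yellow band, hanging on another peg; must stay hanging. Same origin and axes as the blue one
- rack: fixed white drying rack: tray 140 x 300 mm, 18 mm high; upright board, 168 mm high, near its -x edge (face at x = -45 mm), nothing above it. Three grey pegs, 14 mm thick, 95 mm long, leave that face at y = -85, 0, 85 mm, 140 mm above the table, pointing along the rack's +x and 20 degrees up. Origin: centre of the underside, z up
- station: fixed lens test rail, 400 mm long, 60 mm wide, V-block in the middle. Origin on the table under the middle of the V-block; x axis along the rail towards the lamp, z up. Lamp (62 mm diameter, top 123 mm above the table, face at x = 130 mm) at the +x end; camera (44 mm square, top 114 mm, lens front at x = -126 mm) at the -x end
- seat (a point): where the middle of a seated barrel's axis lies (within 1 mm): over the station's origin, 92 mm above the table. The steel V-block has two jaws, each 26 mm long and 64 mm wide, at x = -54 to -28 mm and 28 to 54 mm; the 56 mm gap between them is free for fingers down to 42 mm above the table
- vface_left: the V's 45 degree steel faces on the station's +y side (both jaws, one contact line); rigid. The V is 90 degrees, symmetric about the rail's middle plane, its lips 86 mm above the table and 35 mm apart. Origin and axes those of the station
- vface_right: the V's 45 degree steel faces on the station's -y side (both jaws; the other contact line); rigid. Origin and axes those of the station
- calculator: loose pocket calculator, 130 x 82 x 16 mm, bystander; origin at the centre of its underside
- jar: loose sample jar with blue cap, 60 mm diameter, 85 mm high, bystander; origin at the centre of its underside
- cup: loose white sample cup, 68 mm rim, 70 mm high, bystander; origin at the centre of its underside
- brush: loose hand brush lying on the table, bystander
- dish: loose closed petri dish, 90 mm diameter, 14 mm high, bystander; origin at the centre of its underside
Not all that is in view belongs to the job. Leave any pink or red look-alike of the barrel_blue alone.

How it is judged:
By the outcome, as a careful person would: the job done as asked, in the order asked, and still so for the second after the job is handed in, while the arm keeps its last pose, push and grip.
It also fails if it takes over 40 s, if anything falls off the work surface, if the arm or the gripper's body presses on something with over 40 N, if the wrist force passes 120 N, or if a joint passes its speed limit or range.

## Working session

There is one attempt and no reset: what is moved stays moved. The work goes in short steps, Python scripts to look and compute and a tool call to move; the robot and the scene stay as the last step left them, time stands still between calls to the robot, and variables do not carry over. Pictures are saved under pics/ and viewed, at most 10 in all, crops included, and the job is handed in when it is done.

Besides the shell and the picture viewer there is one more tool, called after ">>>" as a command line: name --pt "numbers of a row" for each row, then --argument value for the rest. step_arm: Moves the arm, as the interface text tells. Its arguments: {"type":"object","properties":{"commands":{"type":"array"},"grip_force":{"type":"number"}},"required":["commands"]}

```bash
mkdir -p pics; ls; python3 - <<'E'
from cell import *
import cv2,numpy as np
for n in ("scene","top"):
    im=read_camera(n); cv2.imwrite(f"pics/{n}0.png",im[:,:,::-1])
    m=camera_model(n); print(n,{k:(np.round(v,4).tolist()) for k,v in m.items()})
print(observe())
E
```

```text
pics
scene {'vfov': 52.8446, 'cx': 284.6422, 'cy': 211.4231, 'k1': -0.0084, 'world_to_cam': [[0.8849, 0.4655, -0.0123, -0.4574], [-0.2815, 0.5558, 0.7822, 0.062], [0.371, -0.6888, 0.6229, -1.4981], [0.0, 0.0, 0.0, 1.0]]}
top {'vfov': 43.5779, 'cx': 271.4164, 'cy': 212.1271, 'k1': -0.0821, 'world_to_cam': [[-0.0166, -0.9999, -0.0043, -0.0223], [0.9976, -0.0169, 0.0671, -0.5336], [-0.0671, -0.0032, 0.9977, -1.4782], [0.0, 0.0, 0.0, 1.0]]}
{'time': 0.1, 'qpos': array([ 9.91983985e-01,  3.42638937e-01,  1.52490219e+00,  1.08505595e-05,
        1.27538592e+00, -1.46031171e-01]), 'qvel': array([-0.00048117, -0.00123461, -0.0006331 , -0.00255947,  0.00181054,
        0.00110643]), 'joint_efforts': array([ 8.21707272e-04, -4.32002914e+01, -2.44695532e+01,  7.17254123e-02,
        5.26206032e-02, -7.64419269e-05]), 'tool_pos': array([0.21995595, 0.47626561, 0.19102855]), 'tool_rot': array([-3.14027398e+00, -2.04436244e-04,  2.70880818e+00]), 'contact_force': array([ 0.08559523, -0.59410504, -0.56517166]), 'torque': array([-0.01332289,  0.05702928,  0.06703862]), 'grip_force': 0.0, 'opening': 0.09180514977726995}
```

View pics/scene0.png

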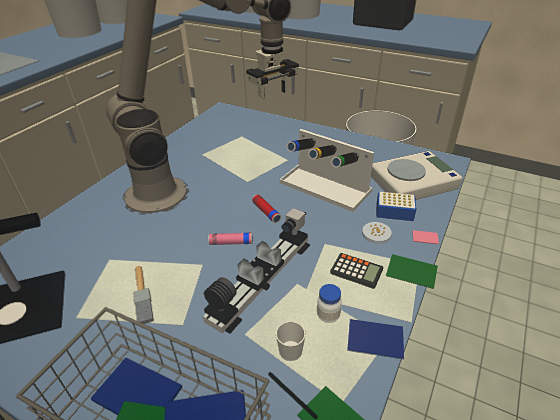

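View pics/top0.png

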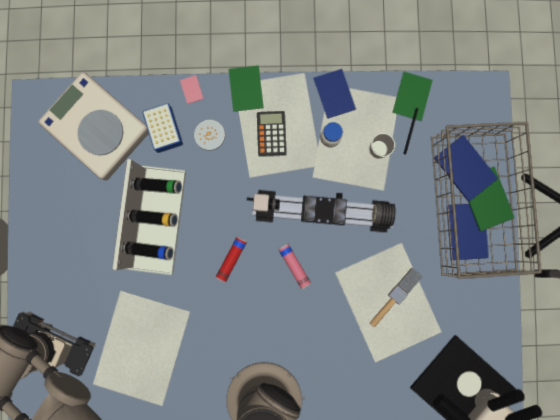

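The scene shows the rack with three hanging barrels. In the top picture they are blue at (150,250), yellow (155,218) and green (158,185). The look-alikes are the red barrel lying at (231,259) and the pink one at (295,266), both with blue bands. By the description, the target is the hanging one at (150,250). The lamp is the finned disc at (384,213) and the camera cube is at (263,202).

```bash
cat > h.py <<'E'
import numpy as np
def proj(m,P,H=420):
    P=np.atleast_2d(P); c=P@m["world_to_cam"][:3,:3].T+m["world_to_cam"][:3,3]
    s=np.c_[c[:,0]/-c[:,2],-c[:,1]/-c[:,2]]; r2=(s**2).sum(1,keepdims=True)
    f=H/2/np.tan(np.radians(m["vfov"])/2)
    return f*s*(1+m["k1"]*r2)+[m["cx"],m["cy"]]
def Rz(a): c,s=np.cos(a),np.sin(a); return np.array([[c,-s,0],[s,c,0],[0,0,1]])
E
python3 - <<'E'
import cv2,numpy as np
t=cv2.imread("pics/top0.png"); s=cv2.imread("pics/scene0.png")
def crop(im,x,y,w,h,k):
    c=cv2.resize(im[y:y+h,x:x+w],None,fx=k,fy=k,interpolation=cv2.INTER_CUBIC)
    for i in range(0,w,10): cv2.line(c,(i*k,0),(i*k,6 if i%50 else 14),(0,0,255),1)
    for j in range(0,h,10): cv2.line(c,(0,j*k),(6 if j%50 else 14,j*k),(0,0,255),1)
    return c
def canvas(name,*cs):
    o=np.zeros((600,800,3),np.uint8)
    for c,x,y in cs: o[y:y+c.shape[0],x:x+c.shape[1]]=c
    cv2.imwrite(name,o)
canvas("pics/ctop.png",(crop(t,110,155,80,125,4),0,0),(crop(t,245,180,155,60,3),330,0),(crop(t,110,230,80,40,5),330,200))
canvas("pics/csc.png",(crop(s,275,125,105,90,4),0,0),(crop(s,200,200,115,135,4),330,40))
E
```

```text
(no output)
```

View pics/ctop.png

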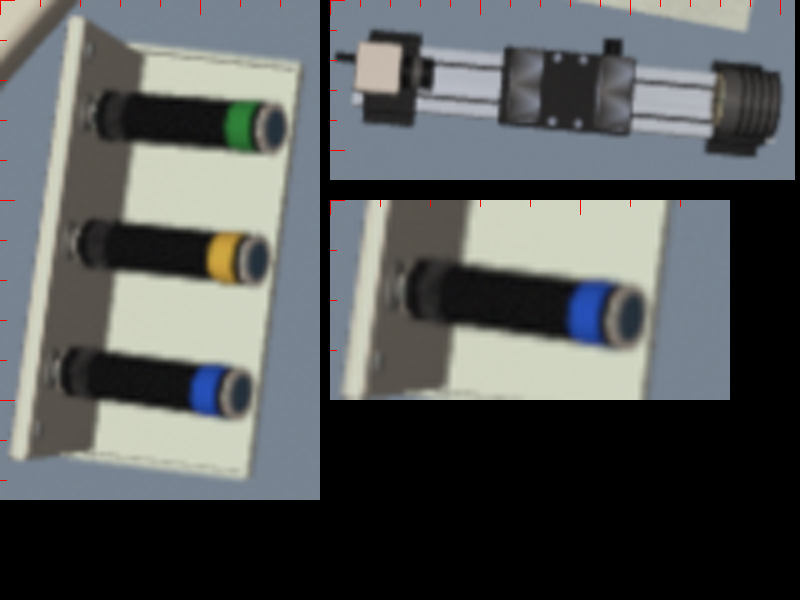

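View pics/csc.png

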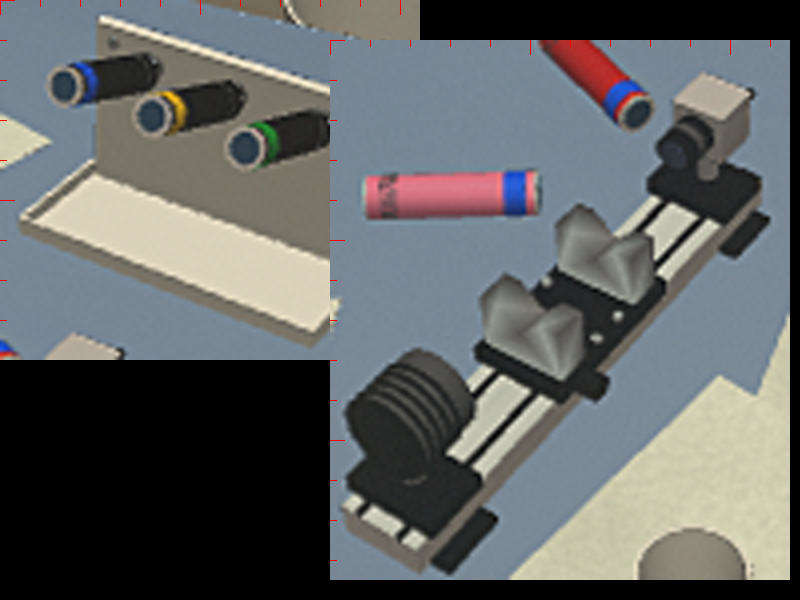

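The crop confirms it: the hanging barrel, black tube with a blue band, has its glass end at top pixel (169,253). I'll fit the rack pose and get a rough station pose from both cameras.

```bash
cat > fit1.py <<'E'
from cell import *
from h import *
from scipy.optimize import least_squares
M={n:camera_model(n) for n in ("top","scene")}
c,s=np.cos(np.radians(20)),np.sin(np.radians(20))
gl=lambda y,L=.14:(-.045+c*L+.006*s,y,.140+s*L-.006*c)
T=lambda u,v:(110+u/4,155+v/4); S=lambda u,v:(275+u/4,125+v/4)
rack=[("top",T(302,63),(.07,.15,.018)),("top",T(250,478),(.07,-.15,.018)),("top",T(85,22),(-.045,.15,.168)),("top",T(28,458),(-.045,-.15,.168)),
("top",T(237,393),gl(-.085)),("top",T(257,259),gl(0)),("top",T(271,128),gl(.085)),
("scene",S(65,86),gl(-.085)),("scene",S(153,116),gl(0)),("scene",S(247,149),gl(.085)),("scene",S(22,218),(.07,-.15,.018)),("scene",S(101,18),(-.045,-.15,.168))]
T2=lambda u,v:(245+(u-330)/3,180+v/3); S2=lambda u,v:(200+(u-330)/4,200+(v-40)/4)
st=[("top",T2(570.5,91.5),(0,0,.075)),("top",T2(380,69),(-.148,0,.114)),("top",T2(718,99),(.130,0,.092)),("scene",S2(565,285),(0,0,.068))]
def fit(pts,x0):
    def f(p):
        return np.concatenate([(proj(M[n],Rz(p[2])@np.array(P)+[p[0],p[1],0])-uv).ravel() for n,uv,P in pts])
    r=least_squares(f,x0,loss="soft_l1"); return r.x,f(r.x).reshape(-1,2)
if __name__=="__main__":
    for pts,x0 in((rack,(.5,.35,-1.6)),(st,(.5,-.1,-1.6))):
        p,e=fit(pts,x0); print(p.round(4)); print(e.round(1).tolist())
        if pts is rack:
            B=Rz(p[2])@np.array(gl(-.085,.075))+[p[0],p[1],0]; print("blue centre",B.round(4),"axis",(Rz(p[2])@[c,0,s]).round(4))
    m=camera_model("wrist"); o=observe(); print(m["vfov"],m["cx"],m["cy"],m["k1"]); C=np.linalg.inv(m["world_to_cam"]); print(C.round(3),o["tool_pos"])
E
python3 fit1.py
```

```text
[ 0.5192  0.3044 -1.7051]
[[-0.5, -0.7], [-0.9, -0.3], [0.5, -3.9], [-0.8, 2.2], [0.3, -0.4], [-0.5, -0.2], [0.4, -0.5], [-0.2, 0.2], [-0.3, 0.2], [-0.5, -0.0], [-1.2, -0.2], [-2.8, -0.0]]
blue centre [0.4313 0.2885 0.16  ] axis [-0.1258 -0.9312  0.342 ]
[ 0.5338 -0.1783 -1.6778]
[[-0.2, -0.9], [9.4, 0.6], [-1.1, 0.5], [0.3, 0.1]]
62.26977996776321 283.26937461248315 211.84863536623808 0.010095437359648156
[[ 0.42  -0.869 -0.262  0.149]
 [ 0.908  0.402  0.122  0.509]
 [-0.001 -0.288  0.957  0.386]
 [ 0.     0.     0.     1.   ]] [0.21995595 0.47626561 0.19102855]
```

```bash
cat > plan.py <<'E'
from cell import *
from h import *
from scipy.spatial.transform import Rotation as Ro
def frame(yaw,pitch):   # barrel heading yaw, glass end up by pitch; tool z perpendicular to it, downward; tool y = left of heading
    h=Rz(yaw)[:,0]; y=Rz(yaw)[:,1]; d=np.sin(pitch)*h-np.cos(pitch)*np.array([0,0,1.])
    return np.c_[np.cross(y,d),y,d]
def go(tcp,R,o=None):
    o=o or observe(); w=(Ro.from_matrix(R)*Ro.from_euler("xyz",o["tool_rot"]).inv()).as_rotvec()
    print("shift cm",((tcp-o["tool_pos"])*100).round(2),"rotvec",w.round(4),"deg",np.degrees(np.linalg.norm(w)).round(1))
E
python3 - <<'E'
from plan import *
B=np.array([.4313,.2885,.160]); R=frame(-1.7051,np.radians(20)); d=R[:,2]
print(R.round(3)); go(B+.019*d-.08*d,R); go(B+.019*d-.0*d,R)
E
```

```text
[[ 0.126  0.991 -0.046]
 [ 0.931 -0.134 -0.339]
 [-0.342  0.    -0.94 ]]
shift cm [ 21.41 -16.71   2.63] rotvec [-0.327  -0.181  -1.2584] deg 75.2
shift cm [ 21.05 -19.42  -4.89] rotvec [-0.327  -0.181  -1.2584] deg 75.2
```

>>> step_arm --pt "0.65 1 -1 3 -0.03 -0.015 -0.115" --pt "0.65 3 -3 6 -0.06 -0.03 -0.23" --pt "0.65 5 -4 8 -0.09 -0.045 -0.345" --pt "0.65 8 -6 8 -0.12 -0.06 -0.46" --pt "0.65 10 -8 8 -0.15 -0.08 -0.57"

```text
time: 0.52
tool_pos: [0.3222, 0.3963, 0.2728]
tool_rot: [-3.085, 0.158, 2.136]
contact_force: [-0.8, -0.7, -1.0]
opening: 0.0632
grip_force: 0.0
```

>>> step_arm --pt "0.65 2 -2 0 -0.03 -0.015 -0.115" --pt "0.65 4 -3.5 0 -0.06 -0.03 -0.23" --pt "0.65 6 -5 0 -0.09 -0.045 -0.345" --pt "0.65 9 -7 0 -0.12 -0.06 -0.46" --pt "0.65 11 -8.5 0 -0.15 -0.08 -0.57"

```text
time: 0.93
tool_pos: [0.4319, 0.3101, 0.2712]
tool_rot: [-3.118, 0.323, 1.556]
contact_force: [0.2, 1.2, -1.0]
opening: 0.0596
grip_force: 0.0
```

```bash
python3 - <<'E'
from plan import *
B=np.array([.4313,.2885,.160]); R=frame(-1.7051,np.radians(20)); d=R[:,2]
go(B+.019*d-.08*d,R)
m=camera_model("wrist")
import cv2; im=read_camera("wrist"); cv2.imwrite("pics/w1.png",cv2.resize(im[:,:,::-1],None,fx=1.4,fy=1.4))
h=Rz(-1.7051)
A=R[:,0]*0+np.array([-.1258,-.9312,.342])
print(proj(m,np.array([B+.065*A,B-.065*A,B]))*1.4)
E
```

```text
shift cm [ 0.22 -0.09 -5.39] rotvec [-0.0275 -0.02   -0.1117] deg 6.7
[[389.73935847 346.90762919]
 [413.01627811 147.15142526]
 [400.73656234 252.53619492]]
```

View pics/w1.png

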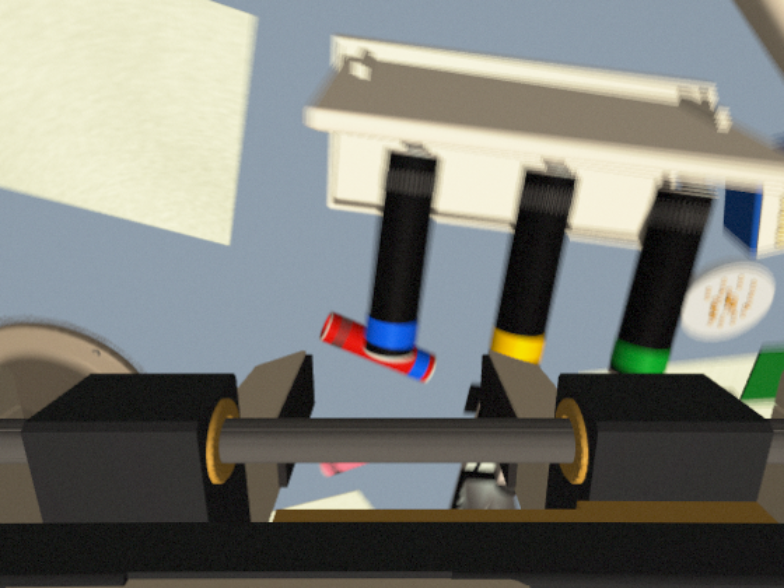

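The wrist view shows the blue hanging barrel from the mouth at (412,152) to the glass end at (390,350). That matches the predicted positions to within a few mm. I'll continue to the pregrasp pose.

>>> step_arm --pt "0.65 0.1 -0.05 -2.5 -0.027 -0.02 -0.112" --pt "0.65 0.2 -0.1 -5.4 -0.027 -0.02 -0.112" --pt "0.65 0.2 -0.1 -5.4 -0.027 -0.02 -0.112" --pt "0.65 0.2 -0.1 -5.4 -0.027 -0.02 -0.112"

```text
time: 1.32
tool_pos: [0.4313, 0.3101, 0.2167]
tool_rot: [-3.137, 0.349, 1.445]
contact_force: [-0.1, -0.0, -0.5]
opening: 0.0597
grip_force: 0.0
```

```bash
python3 - <<'E'
from plan import *
B=np.array([.4313,.2885,.160]); R=frame(-1.7051,np.radians(20)); d=R[:,2]
go(B+.019*d-.08*d,R);go(B+.019*d,R);print(observe()["qvel"].round(3),(B+.019*d).round(4))
m=camera_model("wrist")
import cv2; im=read_camera("wrist"); cv2.imwrite("pics/w2.png",cv2.resize(im[:,:,::-1],None,fx=1.4,fy=1.4))
A=np.array([-.1258,-.9312,.342])
print(proj(m,np.array([B+.065*A,B-.065*A,B]))*1.4)
E
```

```text
shift cm [ 0.27 -0.09  0.07] rotvec [-0.0005 -0.0044 -0.0069] deg 0.5
shift cm [-0.09 -2.81 -7.45] rotvec [-0.0005 -0.0044 -0.0069] deg 0.5
[ 0.006 -0.043 -0.059 -0.006  0.017 -0.003] [0.4304 0.2821 0.1421]
[[401.28588379 405.21104782]
 [403.94329449 177.62339199]
 [402.51805118 299.40430337]]
```

View pics/w2.png

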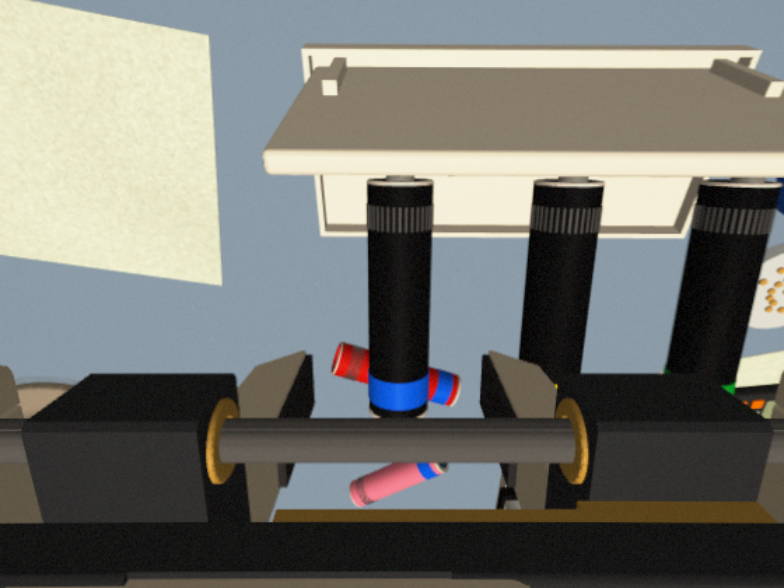

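The wrist view is sharp now: the barrel's mouth is at (400,183) and its glass end at (398,415), centred between the fingertips at 313 and 483. I'll descend perpendicular to the barrel.

>>> step_arm --pt "0.65 -0.1 -1.0 -2.5 0 0 0" --pt "0.65 -0.2 -2.0 -5.0 0 0 0" --pt "0.65 -0.3 -3.0 -7.4 0 0 0" --pt "0.65 -0.3 -3.0 -7.4 0 0 0" --pt "0.65 -0.3 -3.0 -7.4 0 0 0"

```text
time: 1.78
tool_pos: [0.4294, 0.2809, 0.1452]
tool_rot: [-3.141, 0.346, 1.443]
contact_force: [0.1, 0.0, 0.4]
opening: 0.0595
grip_force: 0.0
```

>>> step_arm --pt "0.2 0 0 0 0 0 0" --pt "0.2 0 0 0 0 0 0" --pt "0.2 0 0 0 0 0 0" --pt "0.2 0 0 0 0 0 0" --pt "0.2 0 0 0 0 0 0" --grip_force 35

```text
time: 2.2
tool_pos: [0.4294, 0.281, 0.1442]
tool_rot: [-3.141, 0.346, 1.443]
contact_force: [1.1, -0.3, 0.3]
opening: 0.0308
grip_force: 0.0
```

>>> step_arm --pt "0.2 0 0 0 0 0 0" --pt "0.2 0 0 0 0 0 0"

```text
time: 2.37
tool_pos: [0.4292, 0.2807, 0.1437]
tool_rot: [-3.141, 0.346, 1.443]
contact_force: [-0.7, 0.4, 0.7]
opening: 0.0201
grip_force: 0.0
```

```bash
python3 - <<'E'
from plan import *
o=observe();print(o["opening"],o["grip_force"],o["tool_pos"])
import cv2; im=read_camera("wrist"); sc=read_camera("scene")
a=im[:,:,::-1]; b=cv2.resize(sc[110:220,270:390,::-1],None,fx=2,fy=2)
c=np.zeros((420,800,3),np.uint8); c[:,:560]=a; c[:220,560:]=b; cv2.imwrite("pics/w3.png",c)
E
```

```text
0.020074471214671062 0.0 [0.42919722 0.28069371 0.14374842]
```

View pics/w3.png

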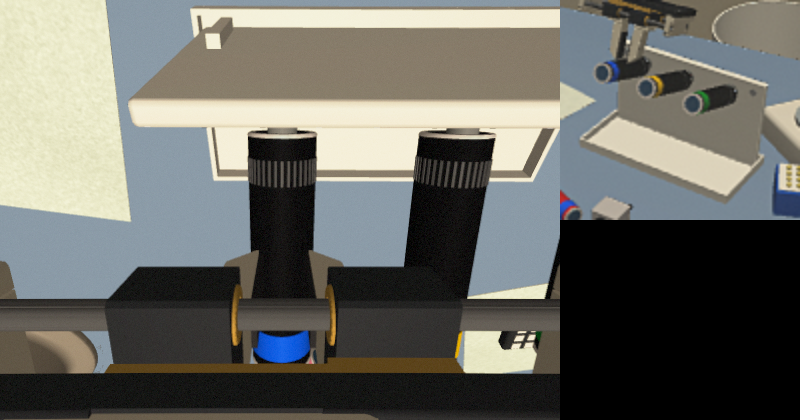

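The wrist view shows the fingers over the barrel, with tips at (243,255) and (325,255), and the opening reads 20 mm with no grip. So the fingers have not enclosed the barrel. I'll check the geometry before doing anything else.

```bash
python3 - <<'E'
from plan import *
from fit1 import fit,rack
o=observe(); R=Ro.from_euler("xyz",o["tool_rot"]).as_matrix(); t=o["tool_pos"]
m=camera_model("wrist")
for nm,dz in (("tip",0),("grasp",-.019)):
  for y in (-.01,0,.01): print(nm,y,proj(m,t+R@[0,y,dz]).round(0))
B=np.array([.4298,.2865,.160]);A=R[:,0]*-1
for k in (-.065,-.04,0,.065):
  for y in (-.017,.017): print("barrel",k,y,proj(m,B+A*k+R[:,1]*y).round(0))
sm=camera_model("scene")
for nm,P in (("tip",t),("grasp",t-R[:,2]*.019),("B",B),("glass",B+A*.065),("mouth",B-A*.065)):
    u=proj(sm,P)[0]; print(nm,u.round(1),"in crop",(560+(u[0]-270)*2,(u[1]-110)*2))
print(R.round(3),o["opening"])
import cv2; cv2.imwrite("pics/sc3.png",cv2.resize(read_camera("scene")[125:175,280:340,::-1],None,fx=10,fy=10,interpolation=cv2.INTER_CUBIC))
E
```

```text
tip -0.01 [[267. 242.]]
tip 0 [[284. 242.]]
tip 0.01 [[300. 242.]]
grasp -0.01 [[266. 255.]]
grasp 0 [[284. 255.]]
grasp 0.01 [[302. 255.]]
barrel -0.065 -0.017 [[249. 134.]]
barrel -0.065 0.017 [[318. 134.]]
barrel -0.04 -0.017 [[251. 183.]]
barrel -0.04 0.017 [[316. 183.]]
barrel 0 -0.017 [[253. 254.]]
barrel 0 0.017 [[314. 254.]]
barrel 0.065 -0.017 [[255. 353.]]
barrel 0.065 0.017 [[312. 353.]]
tip [299.7 150.1] in crop (np.float64(619.3150872121312), np.float64(80.11655464754847))
grasp [300.8 144.7] in crop (np.float64(621.5252125866577), np.float64(69.33864854386582))
B [300.6 145.1] in crop (np.float64(621.2658787792166), np.float64(70.22364479094102))
glass [290.4 146.9] in crop (np.float64(600.8599865659984), np.float64(73.87500512165343))
mouth [310.1 143.4] in crop (np.float64(640.2282845559507), np.float64(66.83173175782474))
[[ 0.12   0.992 -0.045]
 [ 0.933 -0.128 -0.337]
 [-0.34  -0.001 -0.941]] 0.018852551484855127
```

View pics/sc3.png

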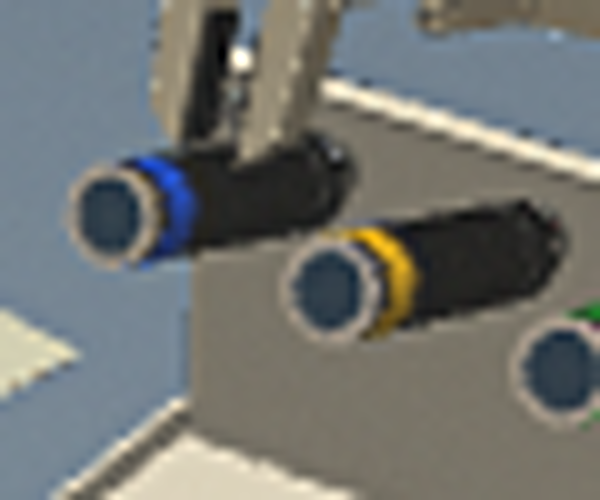

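The scene crop shows the fingertips at (185,145) and (255,160), right on top of the tube. The barrel itself sits where I fitted it, with the glass at (115,215). From the images, the real fingertips are about 35 mm short of the reported TCP along the tool axis. I'll open, go deeper while watching the force, and then check.

>>> step_arm --pt "0.65 0 0 0 0 0 0" --pt "0.65 0 0 0 0 0 0" --pt "0.65 0 0 0 0 0 0" --pt "0.65 0 0 0 0 0 0" --pt "0.65 0 0 0 0 0 0"

```text
time: 2.93
tool_pos: [0.4292, 0.2806, 0.1437]
tool_rot: [-3.141, 0.346, 1.443]
contact_force: [-0.2, -1.0, -0.1]
opening: 0.047
grip_force: 0.0
```

>>> step_arm --pt "0.65 0 0 0 0 0 0" --pt "0.65 0 0 0 0 0 0" --pt "0.65 0 -0.3 -0.9 0 0 0" --pt "0.65 -0.1 -0.6 -1.8 0 0 0" --pt "0.65 -0.1 -0.6 -1.8 0 0 0"

```text
time: 3.35
tool_pos: [0.4269, 0.2733, 0.1234]
tool_rot: [-3.137, 0.349, 1.444]
contact_force: [0.3, -0.3, -0.5]
opening: 0.0597
grip_force: 0.0
```

```bash
python3 - <<'E'
from plan import *
import cv2
o=observe(); print(o)
im=read_camera("wrist"); s=cv2.resize(read_camera("scene")[110:170,275:345,::-1],None,fx=5,fy=5,interpolation=cv2.INTER_CUBIC)
c=np.zeros((420,800,3),np.uint8); c[:,:430]=im[:,70:500,::-1]; c[:300,440:790]=s; cv2.imwrite("pics/w4.png",c)
E
```

```text
{'time': 3.35, 'qpos': array([ 0.59549157,  0.5445161 ,  1.4565986 , -0.26088928,  1.38652454,
        0.80346971]), 'qvel': array([ 0.00288836, -0.00735216, -0.03694043,  0.00202865,  0.04009041,
       -0.00258529]), 'joint_efforts': array([-1.57075835e-02, -5.20937204e+01, -2.27509761e+01, -1.08457692e+00,
        7.47652017e-01,  3.21546604e-02]), 'tool_pos': array([0.42685094, 0.27331527, 0.12341125]), 'tool_rot': array([-3.13704709,  0.34916328,  1.44354659]), 'contact_force': array([ 0.31240396, -0.30012275, -0.45347553]), 'torque': array([ 0.0968751 ,  0.00946267, -0.04458908]), 'grip_force': 0.0, 'opening': 0.059713115884486995}
```

View pics/w4.png

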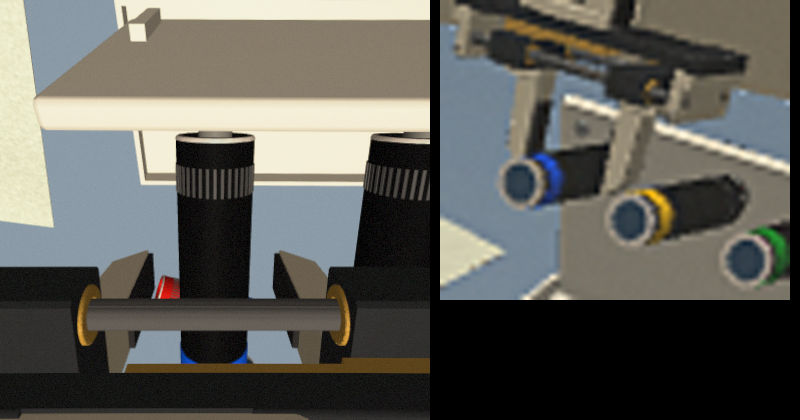

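The force is zero and the fingers straddle the tube. The right tip, at about (617,190) in the crop, is roughly level with the barrel axis. I'll go about 19 mm deeper and close.

>>> step_arm --pt "0.65 0 -0.3 -0.9 0 0 0" --pt "0.65 -0.1 -0.6 -1.8 0 0 0" --pt "0.65 -0.1 -0.6 -1.8 0 0 0" --pt "0.3 -0.1 -0.6 -1.8 0 0 0" --pt "0.3 -0.1 -0.6 -1.8 0 0 0" --grip_force 35

```text
time: 3.87
tool_pos: [0.4272, 0.2686, 0.1076]
tool_rot: [-3.14, 0.346, 1.443]
contact_force: [-0.4, -0.0, 0.0]
opening: 0.0503
grip_force: 0.0
```

>>> step_arm --pt "0.2 0 0 0 0 0 0" --pt "0.2 0 0 0 0 0 0" --pt "0.2 0 0 0 0 0 0" --pt "0.2 0 0 0 0 0 0" --pt "0.2 0 0 0 0 0 0"

```text
time: 4.28
tool_pos: [0.4274, 0.2688, 0.1079]
tool_rot: [-3.141, 0.346, 1.443]
contact_force: [0.7, 0.7, 0.8]
opening: 0.0331
grip_force: 35.0
```

```bash
python3 - <<'E'
from plan import *
import cv2
o=observe(); print(o["opening"],o["grip_force"],o["tool_pos"],o["tool_rot"],o["contact_force"],o["torque"])
im=read_camera("wrist"); s=cv2.resize(read_camera("scene")[110:170,275:345,::-1],None,fx=5,fy=5,interpolation=cv2.INTER_CUBIC)
t=cv2.resize(read_camera("top")[180:240,245:400,::-1],None,fx=2,fy=2)
c=np.zeros((420,800,3),np.uint8); c[:,:430]=im[:,70:500,::-1]; c[:300,440:790]=s;c[300:420,440:750]=t; cv2.imwrite("pics/w5.png",c)
E
```

```text
0.03312821463901175 34.999579028226435 [0.42737188 0.26882774 0.10789257] [-3.14109672  0.34587002  1.44266431] [0.68099807 0.72360455 0.77882506] [0.10564792 0.07242952 0.03486352]
```

The grip holds: opening 33.1 mm at 35 N. I'll lift about 6 mm to centre the peg in the bore, then slide the barrel off along its own axis.

>>> step_arm --pt "0.2 0 0.1 0.3 0 0 0" --pt "0.2 0 0.2 0.6 0 0 0" --pt "0.2 0 0.2 0.6 0 0 0" --pt "0.2 -0.1 -0.7 0.9 0 0 0" --pt "0.2 -0.4 -2.6 1.6 0 0 0"

```text
time: 4.85
tool_pos: [0.4229, 0.2429, 0.1228]
tool_rot: [-3.139, 0.347, 1.445]
contact_force: [0.0, -0.8, -1.6]
opening: 0.0332
grip_force: 35.0
```

>>> step_arm --pt "0.2 -0.3 -2.3 0.85 0 0 0" --pt "0.2 -0.6 -4.7 1.7 0 0 0" --pt "0.2 -0.9 -7.0 2.6 0 0 0" --pt "0.2 -1.2 -9.3 3.4 0 0 0" --pt "0.2 -1.5 -10.5 4.5 0 0 0"

```text
time: 5.27
tool_pos: [0.407, 0.1348, 0.1688]
tool_rot: [-3.139, 0.348, 1.442]
contact_force: [-0.3, -0.3, -2.0]
opening: 0.0329
grip_force: 35.0
```

```bash
cat > st.py <<'E'
from fit1 import *
# station fit: pixels read off the top crop; camera cube's x is free
def fs(p):
    x,y,a,xc=p
    q=[(T2(570.5,91.5),(0,0,.075)),(T2(718,101),(.130,0,.092)),(T2(380,69),(xc,0,.114))]
    e=[(proj(M["top"],Rz(a)@np.array(P)+[x,y,0])-uv).ravel() for uv,P in q]
    e.append((proj(M["scene"],Rz(a)@np.array([0,0,.068])+[x,y,0])-S2(565,285)).ravel()); return np.concatenate(e)
r=least_squares(fs,(.53,-.18,-1.68,-.16))
if __name__=="__main__":
    print(r.x.round(4),r.fun.round(1)); o=observe(); print(o["contact_force"],o["opening"],o["tool_pos"])
    from plan import *
    import cv2
    # band check: blue pixels in top view
    im=read_camera("top"); h=cv2.cvtColor(im,cv2.COLOR_RGB2HSV); m=cv2.inRange(h,(105,150,80),(125,255,255)); n,_,s,c=cv2.connectedComponentsWithStats(m)
    print([(c[i].round(1).tolist(),int(s[i,4])) for i in range(1,n) if s[i,4]>10])
    S=np.array([r.x[0],r.x[1],.092]); R=frame(r.x[2],0)
    go(S+R[:,2]*(.055-.06),R)
E
python3 st.py
```

```text
[ 0.5327 -0.1796 -1.6769 -0.1746] [ 0.3 -0.5 -0.6  0.1 -0.   0.1 -0.4  0.3]
[-0.3023394  -0.29179132 -1.98404081] 0.032898441663634696 [0.40695608 0.13479223 0.16881668]
[([83.2, 82.0], 12), ([48.4, 121.5], 11), ([332.5, 131.4], 243), ([169.2, 144.8], 28), ([478.0, 159.9], 23), ([487.1, 174.8], 126), ([238.5, 244.0], 50), ([285.6, 251.1], 46), ([210.6, 259.2], 91)]
shift cm [ 12.52 -31.36  -7.41] rotvec [ 0.3453 -0.0408  0.024 ] deg 20.0
```

The barrel is off the peg; its band is now at top pixel (210.6,259). The station fit has residuals of 0.6 px or less. I'll level the barrel and carry it high over the rail's camera post.

>>> step_arm --pt "0.2 1.2 -3 0 0.09 -0.01 0.006" --pt "0.2 2.5 -6 0 0.18 -0.02 0.012" --pt "0.2 3.8 -9 0 0.26 -0.03 0.018" --pt "0.2 5 -12.5 0 0.345 -0.041 0.024" --pt "0.2 6.2 -16 0 0.345 -0.041 0.024"

```text
time: 5.73
tool_pos: [0.4701, -0.0257, 0.1692]
tool_rot: [3.14, -0.004, 1.465]
contact_force: [1.0, 0.7, -1.2]
opening: 0.0333
grip_force: 35.0
```

>>> step_arm --pt "0.2 1.2 -3.5 0 0 0 0" --pt "0.2 2.5 -7 0 0 0 0" --pt "0.2 3.8 -10.5 0 0 0 0" --pt "0.2 5 -13.5 0 0 0 0" --pt "0.2 6.3 -15.4 0 0 0 0"

```text
time: 6.15
tool_pos: [0.5328, -0.1798, 0.1683]
tool_rot: [-3.141, -0.0, 1.464]
contact_force: [0.2, -0.2, -1.4]
opening: 0.0331
grip_force: 35.0
```

>>> step_arm --pt "0.2 0 0 -2 0 0 0" --pt "0.2 0 0 -4.5 0 0 0" --pt "0.2 0 0 -7 0 0 0" --pt "0.2 0 0 -7 0 0 0" --pt "0.2 0 0 -7 0 0 0"

```text
time: 6.57
tool_pos: [0.5321, -0.176, 0.0978]
tool_rot: [-3.138, -0.002, 1.467]
contact_force: [1.0, 0.5, -0.1]
opening: 0.0336
grip_force: 35.0
```

```bash
python3 st.py; python3 - <<'E'
from st import *
from plan import *
import cv2
o=observe(); Rt=Ro.from_euler("xyz",o["tool_rot"]).as_matrix(); C=o["tool_pos"]-.055*Rt[:,2]; A=-Rt[:,0]
x,y,a,_=r.x
def wire(name,crop,k):
    m=camera_model(name); im=np.ascontiguousarray(read_camera(name)[:,:,::-1]); X,Y,w,h=crop
    c=cv2.resize(im[Y:Y+h,X:X+w],None,fx=k,fy=k,interpolation=cv2.INTER_CUBIC)
    def pl(P,col):
        q=((proj(m,np.array(P))-[X,Y])*k).astype(int); cv2.polylines(c,[q.reshape(-1,1,2)],False,col,1,cv2.LINE_AA)
    W=lambda P:[Rz(a)@np.array(p)+[x,y,0] for p in P]
    for jx in (-.054,-.028,.028,.054): pl(W([(jx,-.0175,.086),(jx,0,.0685),(jx,.0175,.086)]),(0,255,0))
    for s in(-1,1): pl(W([(-.054,s*.0175,.086),(.054,s*.0175,.086)]),(0,255,0))
    pl(W([(.13,.031*np.cos(t),.092+.031*np.sin(t)) for t in np.linspace(0,6.3,30)]),(0,255,255))
    pl(W([(-.126,s*.022,.114) for s in(-1,1)]),(0,255,255))
    for u in((0,1),(0,-1)):
        e=Rt[:,1]*.017*u[1]; pl([C-.065*A+e,C+.065*A+e],(255,0,255))
    return c
o_=np.zeros((600,800,3),np.uint8)
for c,X,Y in((wire("top",(245,170,155,80),4),0,0),(wire("scene",(195,195,125,140),2),560,322),(wire("wrist",(0,0,560,420),1)[:278],0,322)):
    h,w=c.shape[:2]; w=min(w,800-X); o_[Y:Y+h,X:X+w]=c[:600-Y,:w]
cv2.imwrite("pics/hover.png",o_)
E
```

```text
[ 0.5327 -0.1796 -1.6769 -0.1746] [ 0.3 -0.5 -0.6  0.1 -0.   0.1 -0.4  0.3]
[ 1.01494138  0.52662747 -0.10788198] 0.033587013994633125 [ 0.53210855 -0.17603949  0.09777252]
[([83.3, 82.1], 11), ([48.4, 121.5], 11), ([332.5, 131.3], 246), ([166.0, 146.0], 21), ([484.5, 171.8], 198), ([238.5, 244.0], 49), ([282.8, 252.3], 18)]
shift cm [-0.06 -0.31 -0.23] rotvec [-0.0009 -0.0002 -0.0023] deg 0.1
```

View pics/hover.png

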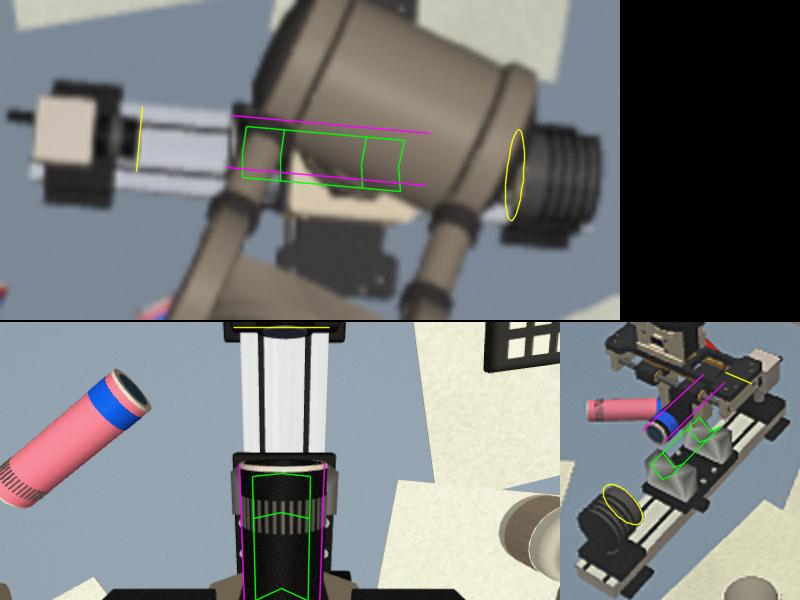

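The hover view shows the barrel level over the rail, with its glass end towards the lamp. The top and wrist overlays agree with the picture, with the lamp face at (515,175) and the camera front at (139,138). The V in the scene inset needs a numeric check before I lower.

```bash
python3 - <<'E'
from st import *
import cv2
x,y,a,_=r.x
for P in [(.054,0,.0685),(.054,.0175,.086),(.054,-.0175,.086),(.028,0,.0685),(-.028,0,.0685),(-.054,0,.0685),(.054,.032,.05),(.054,-.032,.05),(.13,0,.092)]:
    W=Rz(a)@np.array(P)+[x,y,0]; u=proj(M["scene"],W)[0]; v=proj(M["top"],W)[0]
    print(P,"csc",(330+(u[0]-200)*4).round(),(40+(u[1]-200)*4).round(),"ctop",(330+(v[0]-245)*3).round(),((v[1]-180)*3).round())
g=cv2.cvtColor(cv2.imread("pics/top0.png"),cv2.COLOR_BGR2GRAY).astype(int)
print("top cols 298..352"); 
for row in range(192,230,2): print(row,g[row,300:352:2])
E
python3 - <<'E'
import cv2
g=cv2.cvtColor(cv2.imread("pics/scene0.png"),cv2.COLOR_BGR2GRAY)
print("scene cols 234..284")
for row in range(240,288,2): print(row,*g[row,234:284:2])
E
```

```text
(0.054, 0, 0.0685) csc 514.0 335.0 ctop 629.0 96.0
(0.054, 0.0175, 0.086) csc 534.0 327.0 ctop 633.0 75.0
(0.054, -0.0175, 0.086) csc 491.0 306.0 ctop 630.0 114.0
(0.028, 0, 0.0685) csc 538.0 311.0 ctop 601.0 93.0
(-0.028, 0, 0.0685) csc 588.0 261.0 ctop 540.0 88.0
(-0.054, 0, 0.0685) csc 610.0 239.0 ctop 512.0 85.0
(0.054, 0.032, 0.05) csc 555.0 375.0 ctop 629.0 63.0
(0.054, -0.032, 0.05) csc 478.0 335.0 ctop 624.0 131.0
(0.13, 0, 0.092) csc 435.0 385.0 ctop 716.0 101.0
top cols 298..352
192 [129 130 129 130 130 129 130 130 129 129 130 130 129 129 129 129 130 130
 113 107 109 116 130 130 130 130]
194 [130 129 118 127 128 128 128 129 129 130 130 130 130 129 129 130 130 129
  67  22  28  80 130 131 130 130]
196 [131 121  47  61  84  84  90  99  93 106 110 109 113 118 127 127 127 127
  56  23  24  80 130 130 130 130]
198 [170 137  37  57  77  93  96  94  55  41 108  59  43  46  72  73  56  67
  45  50  48  85 114 123 130 130]
200 [181 133  41  60  78  95 112 121  60  38  89  44  36  38  87  90  37  43
  62  78  88  88  86  80 129 131]
202 [105  66  43  68  85 101 118 130  56  39  37  3
[... 3114 characters left out ...]
90 94 33 39 37 38 40 32 103 108 137 134
274 135 139 105 138 121 106 96 90 114 136 136 93 93 104 93 29 167 62 38 33 105 100 137 135 134
276 136 63 26 107 144 131 117 110 104 126 154 111 104 116 91 35 40 34 34 104 99 137 135 136 135
278 137 58 39 34 26 113 145 131 118 115 141 128 114 116 90 42 40 34 103 99 136 135 133 136 136
280 134 115 52 32 36 37 25 112 146 128 131 146 125 120 60 39 37 82 100 138 136 134 135 134 136
282 132 147 207 171 27 31 36 37 29 111 142 156 144 98 33 39 61 104 139 135 135 134 134 136 135
284 152 195 201 12 206 132 31 36 38 38 28 110 126 32 40 44 39 26 136 134 134 135 134 136 135
286 113 203 15 199 193 185 203 93 33 37 38 38 34 36 36 37 43 32 136 134 136 136 135 134 135
```

```bash
python3 - <<'E'
from st import *
from plan import *
import cv2
o=observe(); m=camera_model("wrist"); g=cv2.cvtColor(read_camera("wrist"),cv2.COLOR_RGB2GRAY).astype(int)
for row in (40,70,100,120): print(row,"rail", [(c,int(g[row,c+1]-g[row,c-1])) for c in range(225,345) if abs(g[row,c+1]-g[row,c-1])>35])
for row in (160,190,220,240): print(row, g[row,228:252].tolist(), g[row,316:352].tolist())
x,y,a,_=r.x
for d in (0,.003,.006):
    P=[Rz(a)@np.array(p)+[x+d,y,0] for p in [(-.1,0,.03),(-.08,0,.03),(-.065,0,.03)]]; print(d,proj(m,np.array(P)).round(1).tolist())
Rt=Ro.from_euler("xyz",o["tool_rot"]).as_matrix(); C=o["tool_pos"]-.055*Rt[:,2]
print("barrel model",[proj(m,C+Rt[:,0]*k+Rt[:,1]*s).round(1).tolist() for k in(.065,.02) for s in(-.017,.017)],o["tool_pos"],o["tool_rot"])
E
```

```text
40 rail [(240, 47), (241, 53), (257, -112), (258, -180), (259, -85), (262, 48), (263, 137), (264, 154), (265, 63), (303, -68), (304, -199), (305, -122), (309, 71), (310, 197), (311, 121), (327, -68), (328, -60)]
70 rail [(241, 46), (242, 53), (258, -190), (259, -169), (263, 93), (264, 198), (265, 99), (303, -159), (304, -173), (308, 58), (309, 160), (310, 136), (326, -66), (327, -45)]
100 rail [(242, 53), (243, 49), (258, -108), (259, -179), (260, -84), (263, 69), (264, 161), (265, 127), (302, -68), (303, -189), (304, -124), (308, 102), (309, 179), (310, 94), (325, -63), (326, -46)]
120 rail [(243, 64), (244, 43), (258, -65), (259, -184), (260, -125), (263, 39), (264, 133), (265, 159), (266, 63), (302, -114), (303, -189), (304, -81), (307, 61), (308, 161), (309, 136), (324, -64), (325, -60)]
160 [162, 162, 150, 91, 77, 81, 83, 93, 93, 93, 93, 86, 28, 4, 8, 6, 9, 20, 11, 7, 7, 9, 11, 6] [11, 14, 9, 19, 18, 17, 15, 9, 12, 4, 47, 103, 99, 101, 100, 101, 98, 93, 92, 85, 81, 95, 144, 163, 161, 162, 164, 161, 160, 164, 161, 162, 162, 159, 162, 160]
190 [162, 164, 163, 154, 104, 77, 81, 85,
[... 398 characters left out ...]
, 107, 161, 163, 162, 160, 161, 160, 162, 163, 162, 162, 161, 161, 159, 160, 161, 163, 163, 162, 160]
240 [162, 163, 161, 165, 161, 161, 163, 151, 109, 17, 15, 18, 22, 27, 18, 15, 15, 10, 8, 11, 12, 5, 9, 23] [8, 14, 16, 13, 14, 8, 8, 11, 22, 20, 27, 23, 25, 23, 47, 110, 161, 162, 161, 161, 157, 161, 163, 158, 161, 160, 161, 162, 161, 161, 161, 160, 164, 162, 162, 161]
0 [[281.9, 79.7], [281.9, 108.9], [281.9, 130.0]]
0.003 [[286.1, 79.2], [286.0, 108.5], [285.9, 129.6]]
0.006 [[290.3, 78.8], [290.1, 108.1], [289.9, 129.1]]
barrel model [[[241.0, 142.4]], [[326.8, 142.3]], [[244.7, 247.7]], [[323.1, 247.7]]] [ 0.5342124  -0.17677048  0.10051517] [3.13880626e+00 1.53733975e-04 1.46714803e+00]
```

The wrist edges put the rail centre at column 284.0 and the barrel at 283–284, so it is laterally aligned, and the yaw agrees too. I'll shift 2.5 mm along the rail and lower.

>>> step_arm --pt "0.2 0 -0.25 -1.2 0 0 0" --pt "0.2 0 -0.25 -2.5 0 0 0" --pt "0.2 0 -0.25 -3.8 0 0 0" --pt "0.2 0 -0.25 -5 0 0 0" --pt "0.2 0 -0.25 -5 0 0 0"

```text
time: 7.23
tool_pos: [0.5322, -0.1784, 0.0474]
tool_rot: [-3.139, -0.002, 1.467]
contact_force: [-0.7, 0.1, -2.2]
opening: 0.0334
grip_force: 35.0
```

>>> step_arm --pt "0.2 0 0 -0.2 0 0 0" --pt "0.2 0 0 -0.4 0 0 0" --pt "0.2 0 0 -0.4 0 0 0"

```text
time: 7.48
tool_pos: [0.5337, -0.1791, 0.0454]
tool_rot: [3.141, -0.001, 1.467]
contact_force: [-0.1, 0.1, -1.1]
opening: 0.0331
grip_force: 35.0
```

>>> step_arm --pt "0.2 0 0 -0.2 0 0 0" --pt "0.2 0 0 -0.4 0 0 0" --pt "0.2 0 0 -0.4 0 0 0"

```text
time: 7.73
tool_pos: [0.5331, -0.1788, 0.0406]
tool_rot: [-3.141, -0.001, 1.467]
contact_force: [-1.2, 0.9, -1.5]
opening: 0.0331
grip_force: 35.0
```

>>> step_arm --pt "0.2 0 0 -0.1 0 0 0" --pt "0.2 0 0 -0.2 0 0 0" --pt "0.2 0 0 -0.2 0 0 0"

```text
time: 7.98
tool_pos: [0.5331, -0.1788, 0.0385]
tool_rot: [-3.141, -0.001, 1.467]
contact_force: [-0.2, -0.2, -2.3]
opening: 0.0329
grip_force: 35.0
```

>>> step_arm --pt "0.2 0 0 -0.1 0 0 0" --pt "0.2 0 0 -0.1 0 0 0"

```text
time: 8.15
tool_pos: [0.5331, -0.1788, 0.0375]
tool_rot: [-3.141, -0.001, 1.467]
contact_force: [-0.2, -0.1, -1.8]
opening: 0.0336
grip_force: 35.0
```

>>> step_arm --pt "0.2 0 0 -0.1 0 0 0" --pt "0.2 0 0 -0.1 0 0 0"

```text
time: 8.32
tool_pos: [0.5333, -0.1789, 0.0366]
tool_rot: [-3.142, -0.001, 1.467]
contact_force: [0.5, -1.1, -1.6]
opening: 0.0329
grip_force: 35.0
```

>>> step_arm --pt "0.2 0 0 -0.1 0 0 0" --pt "0.2 0 0 -0.1 0 0 0"

```text
time: 8.48
tool_pos: [0.5339, -0.1791, 0.036]
tool_rot: [3.14, -0.001, 1.467]
contact_force: [1.5, -0.5, -0.0]
opening: 0.0333
grip_force: 35.0
```

>>> step_arm --pt "0.2 0 0 -0.1 0 0 0" --pt "0.2 0 0 -0.1 0 0 0"

```text
time: 8.65
tool_pos: [0.5343, -0.1793, 0.0355]
tool_rot: [3.139, -0.0, 1.467]
contact_force: [2.1, -0.0, 4.2]
opening: 0.0331
grip_force: 35.0
```

>>> step_arm --pt "0.2 0 0 -0.1 0 0 0" --pt "0.2 0 0 -0.1 0 0 0"

```text
time: 8.82
tool_pos: [0.5345, -0.1793, 0.0353]
tool_rot: [3.138, -0.0, 1.467]
contact_force: [-0.1, 1.5, 10.7]
opening: 0.0334
grip_force: 35.0
```

>>> step_arm --pt "0.2 0.0 0 -0.06 0 0 0" --pt "0.2 0.0 0 -0.06 0 0 0" --pt "0.2 0.0 0 -0.06 0 0 0"

```text
time: 9.07
tool_pos: [0.5345, -0.1793, 0.0353]
tool_rot: [3.138, -0.0, 1.467]
contact_force: [0.7, 2.3, 14.0]
opening: 0.0331
grip_force: 35.0
```

>>> step_arm --pt "0.2 0 0 0 0 0 0" --pt "0.2 0 0 0 0 0 0"

```text
time: 9.23
tool_pos: [0.5346, -0.1793, 0.0353]
tool_rot: [3.138, -0.0, 1.467]
contact_force: [-0.3, 1.7, 14.8]
opening: 0.0332
grip_force: 35.0
```

>>> step_arm --pt "0.2 0 0 0 0 0 0" --pt "0.2 0 0 0 0 0 0"

```text
time: 9.4
tool_pos: [0.5345, -0.1793, 0.0353]
tool_rot: [3.138, -0.0, 1.467]
contact_force: [-0.7, 2.6, 14.7]
opening: 0.0331
grip_force: 35.0
```

```bash
python3 - <<'E'
from st import *
from plan import *
import cv2
o=observe(); print(o["torque"],o["contact_force"],o["tool_pos"],o["tool_rot"]); m=camera_model("wrist"); im=read_camera("wrist"); g=cv2.cvtColor(im,cv2.COLOR_RGB2GRAY).astype(int)
Rt=Ro.from_euler("xyz",o["tool_rot"]).as_matrix(); C=o["tool_pos"]-.0565*Rt[:,2]
A=-Rt[:,0]; Y=Rt[:,1]
for n,k,s,z in [("mouth",-.065,0,.017),("mouth",-.065,0,0),("mouthL",-.065,-.017,0),("mouthR",-.065,.017,0),("jawend",-.054,.0185,-.006),("jawend",-.054,-.0185,-.006),("jawin",-.028,.0185,-.006),("jawend_out",-.054,.03,-.02),("jawin_out",-.028,.03,-.02)]:
    print(n,k,s,z,proj(m,C+A*k+Y*s+[0,0,z]).round(1))
for c in (236,234,232,284,332,334,336): print(c,g[100:240:3,c].tolist())
s=read_camera("scene"); h=cv2.cvtColor(s,cv2.COLOR_RGB2HSV); b=cv2.inRange(h,(105,150,60),(125,255,255)); n,_,st,cc=cv2.connectedComponentsWithStats(b)
print([(cc[i].round(1).tolist(),st[i].tolist()) for i in range(1,n) if st[i,4]>8 and 190<cc[i][1]<300])
sm=camera_model("scene"); print("glass,center,band~",[proj(sm,C+A*k).round(1).tolist() for k in(.065,.0,.05)])
cv2.imwrite("pics/wend.png",im[:,:,::-1])
E
```

```text
[ 0.24627927  0.24798932 -0.17950659] [-0.65486323  2.55037007 14.74825561] [ 0.53454276 -0.17927217  0.03528368] [ 3.13811511e+00 -3.11737987e-05  1.46660426e+00]
mouth -0.065 0 0.017 [[284.1 147.5]]
mouth -0.065 0 0 [[283.9 142.7]]
mouthL -0.065 -0.017 0 [[240.5 142.7]]
mouthR -0.065 0.017 0 [[327.2 142.7]]
jawend -0.054 0.0185 -0.006 [[328.1 168. ]]
jawend -0.054 -0.0185 -0.006 [[239.5 168. ]]
jawin -0.028 0.0185 -0.006 [[325.9 226.8]]
jawend_out -0.054 0.03 -0.02 [[349.4 162.8]]
jawin_out -0.028 0.03 -0.02 [[346.4 217.2]]
236 [229, 228, 228, 231, 231, 230, 229, 230, 230, 229, 230, 103, 19, 27, 31, 29, 30, 99, 87, 85, 77, 81, 86, 92, 96, 100, 103, 109, 117, 120, 123, 128, 133, 142, 145, 153, 154, 161, 158, 160, 159, 63, 52, 26, 24, 25, 20]
234 [231, 231, 232, 232, 232, 231, 231, 231, 229, 232, 230, 102, 16, 26, 31, 29, 34, 96, 92, 83, 78, 80, 80, 92, 94, 98, 102, 106, 115, 120, 124, 127, 135, 139, 146, 152, 156, 154, 157, 154, 152, 111, 172, 162, 24, 23, 16]
232 [231, 231, 230, 228, 230, 230, 229, 228, 229, 228, 228, 103, 22, 32, 25, 26, 25, 89, 85, 81, 78, 79, 87, 87, 97, 99, 104
[... 521 characters left out ...]
 33, 25]
334 [225, 224, 223, 223, 224, 225, 223, 225, 225, 226, 225, 134, 13, 32, 29, 37, 33, 92, 86, 83, 78, 81, 82, 90, 92, 100, 103, 107, 112, 120, 122, 130, 135, 142, 145, 147, 148, 148, 147, 146, 146, 178, 180, 181, 130, 21, 25]
336 [225, 228, 225, 228, 226, 224, 225, 224, 221, 222, 221, 129, 18, 30, 32, 32, 32, 89, 83, 81, 78, 79, 84, 90, 95, 99, 100, 111, 112, 116, 121, 131, 136, 140, 142, 142, 143, 140, 139, 139, 142, 176, 180, 176, 177, 23, 29]
[([393.6, 205.9], [378, 193, 38, 19, 72]), ([272.3, 213.2], [269, 210, 9, 10, 30]), ([249.7, 263.7], [242, 259, 13, 13, 76]), ([329.8, 292.0], [320, 284, 21, 17, 274])]
glass,center,band~ [[[243.4, 270.4]], [[258.6, 255.3]], [[247.0, 266.8]]]
```

Pressed at 14.7 N with almost no lateral force, so both V faces bear. The wrist edges put the barrel within about 1–2 mm of centre. I'll confirm the other barrels haven't moved, then hand in.

```bash
python3 - <<'E'
from cell import *
import cv2,numpy as np
s=read_camera("scene").astype(int); s0=cv2.imread("pics/scene0.png")[:,:,::-1].astype(int)
d=np.abs(s-s0).max(2); print("yellow/green diff",d[140:168,308:362].mean(), "jar/calc",d[250:330,320:385].mean())
o=observe(); print(o["contact_force"],o["opening"],o["grip_force"],o["time"])
if d[140:168,308:362].mean()<10: print(hand_in())
E
```

```text
yellow/green diff 7.0773809523809526 jar/calc 7.620576923076923
[-0.67968512  1.3912742  14.81216383] 0.033142672749569765 35.00922870822251 9.55
the job is handed in; nothing more can be done
None
```

I handed in the job with the blue barrel in the V-block, glass end towards the lamp, held pressed at about 14.8 N and centred to within about 1–2 mm by my camera estimate; the other two barrels and the bystanders checked showed no movement, and because the fingertips were about 36 mm short of the reported TCP, the first closing missed above the barrel without moving it.

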